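# Count along the rail and push the battery into the third gap

## Robot

A 7-joint arm with a two-finger parallel gripper is mounted at the origin on a cart in front of the work surface, level with it; the furniture and walls round the work are solid. World frame = base frame: x ahead of the robot, y to its left, z up, the work surface at z = 0. Lengths are in mm, angles in rad, forces in N, time in s.
With the tool pointing down it reaches from about 375 to 925 mm from the base axis. Payload 3.1 kg.
Tool frame: the origin (TCP) lies between the finger pads; the fingertips stand 25 mm ahead of it and the grasp point (between the pads) lies 6 mm ahead of it; z points along the fingers, y is the direction in which the jaws open and shut (so a half turn about z gives the same grasp; the last joint's range is limited). The gripper opens to 85 mm and grips with 20 to 120 N. Pads are 22 mm wide; open, the fingers measure 114 mm over their backs; the gripper's body (76 mm by 85 mm) begins 54 mm behind the grasp point. The pads swing forward as they close: fully open they stand 13 mm farther back than shut.
Start: joints at [-1.363, 0.383, 0.044, 1.598, -0.018, 1.161, -0.05], TCP at [195.664, 619.854, 256.269] pointing down, gripper open.
Joint ranges: [-2.61, 2.61], [-0.41, 2.15], [-1.48, 1.57], [0, 2.5], [-1.57, 4.71], [0.05, 1.97], [-2.85, 2.85]. Speed limits (rad/s): [2.79, 2.79, 3.14, 3.14, 3.14, 3.14, 3.14].

## Interface

Orientations are given as a rotation vector (axis times angle).
In Python, from plant import manip gives the robot as it stands.
- The arm moves only by the tool servo_tool, never from a script. Its argument "series" is a list of rows, each a list of 2 entries, a list of its own where there are three numbers: the shift along the world's x, y, z in mm, then the turn, a rotation vector about the world's x, y, z in degrees. In form: [[[x, y, z], [ax, ay, az]], ...]. A call has 1 to 8 rows; each row is the pose to reach, as a shift and turn from the pose measured when the call began; what a row does not reach only later rows make up. A row lasts 1/10 s, in which the tool goes at most 50 mm and 8.59 degrees, less where a joint would pass 70% of its speed; a pose out of reach is approached as far as the arm can. A call with a gripper value outside its range is refused whole. "claw" is the closure, from 0 (fully open) to 1 (shut), set as the call begins (left out, the last holds). The fingers move at their own pace and stop on an object; "grip_force" is the grip in N (left out, the last holds). Time passes only in rows, so rows that repeat a pose let the fingers close. It gives the time, the measured TCP pose, the force and the opening at its end, in the units of the state.
- manip.observe(): the state, without advancing time (a new reading comes with each control period).
- manip.snapshot(name): name is "side" or "top" or "wrist"; returns a dict with "img" (384x512x3 uint8, blue, green, red), "range_z" (384x512 float32, mm along the optical axis (not along the pixel's ray), 0 where there is no reading), "fx", "fy", "cx", "cy" (pixels), "distortion" ([k1, k2, p1, p2, k3] as OpenCV has them; the pictures are not rectified), "rvec" (rotation vector, rad) and "tvec" (3), from world to camera coordinates, as OpenCV has them. Camera axes: x right, y down, z forward; pixel columns grow to the right and rows downward; lengths in mm; the calibration is good to about 2 mm. A picture is of the moment at which its call begins.
- manip.hand_in(): hands the job in, once; it reports no verdict.
The state is a dict: "time_s": time; "joint_positions": joint angles; "joint_vel": joint speeds; "joint_efforts": joint torques, N m; "eef_pos": TCP position; "ee_rot": TCP orientation; "wrist_force": force on the tool from outside, world axes, zero at the start; "wrist_torque": the same for the moment, N m; "gripper_width": finger opening in mm.
Only numpy, scipy, OpenCV 4.12 (cv2) and the standard library are available. Lean on these libraries where they do the work, as an engineer would, in place of code of your own. Each camera call takes 0.05 s, during which the arm holds its last target.

## Task

With the gripper shut, run the fingertips lightly along the sorting rack's metal rail, starting over the gap next to the tall post and touching the rail over the first, second and third gap in turn, but no further. Then push the small block battery along the worktop and lengthwise into that third gap from the post, fully home against the back wall; only push it, never pick it up. Leave the heat sink, the pot and the capacitor where they stand.

Things in the scene. Friction and masses are not known exactly. Their poses are not given: they have to be found in the camera images.
- rack: Low plywood sorting rack fixed to the worktop, 246 mm wide (its y), 46 mm deep (its x), 30 mm high; feet 3 mm high reach to y = +-140 mm. Origin: middle of its underside. x points to the back wall, y to its left end as the robot sees it. Four gaps open to the front (-x), pitch 56 mm, centres at y = +84, +28, -28, -84 mm. A small lamp lies fixed in the gap at +84, a chip in that at -84.
- mouth (a point): Middle of the rack's front, on the worktop, at rack x = -20 mm, where the dividers begin. Dividers are 14 mm thick with fully rounded front ends, 28 mm high; each gap is 42 mm clear and has no floor of its own: parts slide in on the worktop, under the rail.
- back (a point): Middle of the inner face of the rack's back wall, on the worktop, at rack x = +20 mm (40 mm behind the mouth): what a part pushed fully home touches.
- rail (a joint): How far the rack's metal rail is pressed down, 0 at rest to 0.008 m. The straight rail runs along y above the gaps' mouths, 14 mm wide, centred at rack x = -13 mm; its top stands 43 mm above the worktop and its underside 33 mm. It is sprung as one piece: about 1.2 N makes it yield and another 0.5 N each mm; it rises again when released.
- post: Upright steel post, 12 mm diameter, 41 mm tall with a domed top, standing on one end cheek of the rack (at rack x = +10 mm, y = +114 or -114 mm, either end). Origin: centre of its foot, 30 mm above the worktop; its top is 71 mm above the worktop. It marks the end from which the gaps are counted.
- cap: Flat steel disc, 13 mm diameter, 4 mm high, on the other end cheek, the end from which one does not count. Origin: centre of its underside.
- battery: Small black and tan block battery, 49 x 27 x 18 mm, lying loose on the worktop in front of the rack. Origin: centre of its underside. Its x axis is its 49 mm length, roughly along the rack's x; z up. About 30 to 65 g. It goes into the gap lengthwise; fully home, touching the back wall, its origin is at rack x = about -4 mm and its front end sticks out some 8 mm before the dividers.
- heatsink: Bystander: black finned heat sink, 25 x 42 x 20 mm, loose beside or in front of the left or right end of the rack. Origin: centre of its underside.
- flux_pot: Bystander: small round white pot with a tan lid, 38 mm diameter, 38 mm high, loose beside or in front of the left or right end of the rack. Origin: centre of its underside.
- big_cap: Bystander: upright dark blue capacitor, 25 mm diameter, 44 mm high, loose beside or in front of the left or right end of the rack. Origin: centre of its underside.
- rail_1: The 54 mm long stretch of the rail above the first gap from the rack's left (+y) end as the robot sees it, whichever end has the post; neighbours are 2 mm apart. Origin: centre of its flat top face; y along the rail, z up.
- rail_2: The 54 mm long stretch of the rail above the second gap from the rack's left (+y) end as the robot sees it, whichever end has the post; neighbours are 2 mm apart. Origin: centre of its flat top face; y along the rail, z up.
- rail_3: The 54 mm long stretch of the rail above the third gap from the rack's left (+y) end as the robot sees it, whichever end has the post; neighbours are 2 mm apart. Origin: centre of its flat top face; y along the rail, z up.
- rail_4: The 54 mm long stretch of the rail above the last gap from the rack's left (+y) end as the robot sees it, whichever end has the post; neighbours are 2 mm apart. Origin: centre of its flat top face; y along the rail, z up.

How it is judged (in metres and radians):
On the way, in this order (a step that is already met when the one before it is completed fails the run):
1. the fingers touch the rail over the first gap from the post (((y of post in the frame of rack above 0 m and contact force between the fingers and rail_1 above 0.3 N) or (y of post in the frame of rack below 0 m and contact force between the fingers and rail_4 above 0.3 N))), for 0.1 s.
2. then over the second gap (((y of post in the frame of rack above 0 m and contact force between the fingers and rail_2 above 0.3 N) or (y of post in the frame of rack below 0 m and contact force between the fingers and rail_3 above 0.3 N))), for 0.1 s.
3. then over the third gap (((y of post in the frame of rack above 0 m and contact force between the fingers and rail_3 above 0.3 N) or (y of post in the frame of rack below 0 m and contact force between the fingers and rail_2 above 0.3 N))), for 0.1 s.
4. then the battery is home in the third gap (((y of post in the frame of rack below 0 m and y of battery in the frame of rack between 0.018 and 0.038 m) or (y of post in the frame of rack above 0 m and y of battery in the frame of rack between -0.038 and -0.018 m)) and x of battery in the frame of rack above -0.0095 m and angle between the x axis of battery and the x axis of rack, either way round below 0.3 rad and height (world z) of battery below 0.006 m and angle between battery's own z axis and vertical below 0.15 rad and linear speed of battery below 0.01 m/s), for 0.2 s.
At the end, for the whole second after the job is handed in: The battery lies flat and still in the third gap counted from the post, lengthwise (within 0.3 rad), its centre within 10 mm of the gap's centre line and within about 5 mm of touching the back wall; the rail is up again (all of step 4 and value of joint rail below 0.0015 m).
It fails at once if the fingers touch the rail beyond the third gap from the post (((y of post in the frame of rack above 0 m and contact force between the fingers and rail_4 above 0.3 N) or (y of post in the frame of rack below 0 m and contact force between the fingers and rail_1 above 0.3 N))).
It fails at once if the rail is pressed hard (over 20 N) (contact force between the fingers and rail above 20 N).
It fails at once if the battery is lifted (over 15 mm) or tipped over (height (world z) of battery above 0.015 m or angle between battery's own z axis and vertical above 0.7 rad).
It fails at once if a bystander is moved more than 20 mm (distance of any of heatsink, flux_pot, big_cap from where it was at the start of the episode above 0.02 m).
It also fails if it takes over 51 s, if anything falls off the work surface, if the arm or the gripper's body presses on something with over 40 N, if the wrist force passes 120 N, or if a joint passes its speed limit or range.

## Working session

There is one attempt and no reset: what is moved stays moved. The work goes in short steps, Python scripts to look and compute and a tool call to move; the robot and the scene stay as the last step left them, time stands still between calls to the robot, and variables do not carry over. Pictures are saved under pics/ and viewed, and the job is handed in when it is done.

Besides the shell and the picture viewer there is one more tool, called after "Request:" as name([rows], argument=value, ...), one row to a line, values as JSON. servo_tool: Moves the arm, as the interface text tells. Its arguments: {"type":"object","properties":{"series":{"type":"array","items":{"type":"array"}},"claw":{"type":"number"},"grip_force":{"type":"number"}},"required":["series"]}

```bash
mkdir -p pics; ls; cat > h.py <<'E'
import numpy as np, cv2
from plant import manip
def snap(n,f):
    s=manip.snapshot(n); cv2.imwrite('pics/%s.png'%f,s['img']); np.save('pics/%s.npy'%f,s,allow_pickle=True); return s
def load(f): return np.load('pics/%s.npy'%f,allow_pickle=True).item()
def K(s): return np.array([[s['fx'],0,s['cx']],[0,s['fy'],s['cy']],[0,0,1.]])
def cloud(s):
    h,w=s['range_z'].shape
    uv=np.stack(np.meshgrid(np.arange(w),np.arange(h)),-1).reshape(-1,1,2).astype(float)
    n=cv2.undistortPoints(uv,K(s),np.array(s['distortion'],float)).reshape(h,w,2)
    z=s['range_z'].astype(float)
    P=np.dstack([n*z[...,None],z])
    R=cv2.Rodrigues(np.array(s['rvec'],float))[0]
    W=(P-np.array(s['tvec'],float).reshape(3))@R
    W[z<=0]=np.nan
    return W
def px2w(s,u,v,zw):
    n=cv2.undistortPoints(np.array([[[u,v]]],float),K(s),np.array(s['distortion'],float)).reshape(2)
    R=cv2.Rodrigues(np.array(s['rvec'],float))[0]; t=np.array(s['tvec'],float).reshape(3)
    d=R.T@np.array([n[0],n[1],1]); c=-R.T@t
    return c+d*(zw-c[2])/d[2]
E
python3 - <<'E'
from h import *
print(manip.observe())
for n in('top','side','wrist'):
    s=snap(n,n+'0'); W=cloud(s); print(n,s['fx'],s['tvec'],np.nanmin(W,(0,1)),np.nanmax(W,(0,1)))
E
```

```text
pics
{'time_s': 0.0, 'joint_positions': array([-1.36278917,  0.38384545,  0.04383283,  1.59963182, -0.01795185,
        1.16120349, -0.04990969]), 'joint_vel': array([-0.00076124,  0.000261  , -0.00049681, -0.00241133, -0.00027379,
       -0.00440021,  0.00214627]), 'joint_efforts': array([-5.24818079e-04, -4.33492112e+01,  1.02442916e+00, -2.49518144e+01,
        1.06326223e-02,  1.12701053e-02,  6.07653959e-06]), 'eef_pos': array([195.40777336, 618.98035456, 254.85350141]), 'ee_rot': array([-0.47836616, -3.10463847,  0.00420547]), 'wrist_force': array([0.78365208, 0.304026  , 1.15672305]), 'wrist_torque': array([-0.03532012,  0.01389857, -0.01248205]), 'gripper_width': 85.30531342433727}
top 469.1916931637444 [-123.74957106  565.89271929  877.20388446] [  -27.25116653 -1134.10847904  -816.40364276] [984.95559408 793.00846799 626.53112768]
side 386.78342520429777 [530.71938119 109.39575405 902.97403424] [ -812.87669678 -1405.37438653  -813.09547108] [983.50247193 526.83626947 594.22602606]
wrist 333.2281626671654 [-648.47953625  -39.82012573  379.5083705 ] [-355.68649982 -438.76107246 -809.17159848] [ 552.40157501 1469.16306021  323.66511589]
```

View pics/top0.png

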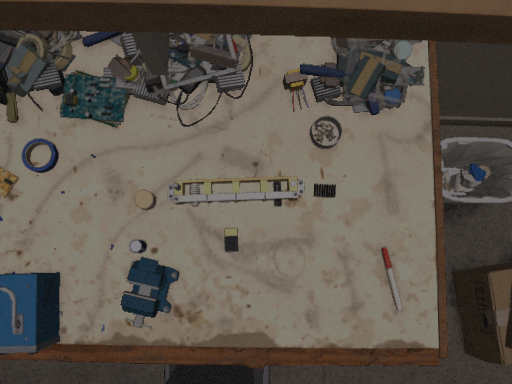

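View pics/side0.png

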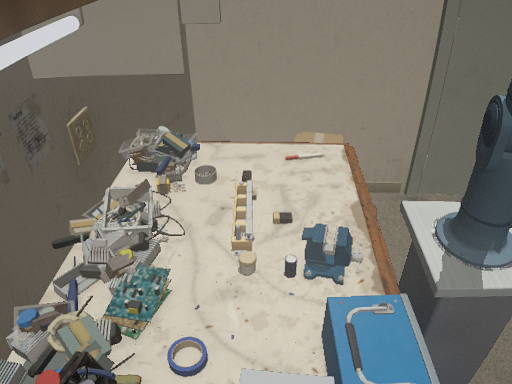

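View pics/wrist0.png

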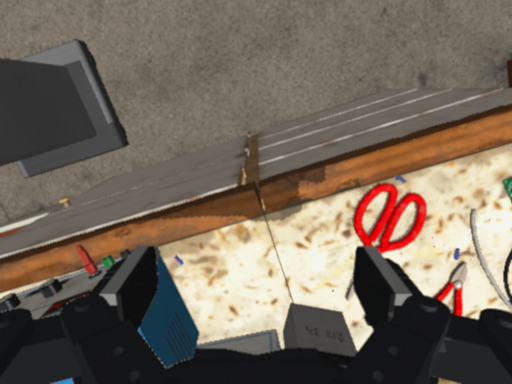

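```bash
python3 - <<'E'
from h import *
s=load('top0'); W=cloud(s)
for u,v in [(172,190),(300,188),(231,239),(145,200),(137,246),(325,190),(275,190),(150,285)]:
    print(u,v,W[v,u].round(1))
c=s['img'][160:270,120:350]; c=cv2.resize(c,None,fx=3.4,fy=3.4,interpolation=cv2.INTER_CUBIC); cv2.imwrite('pics/topc.png',c)
s=load('side0'); c=s['img'][150:290,210:370]; c=cv2.resize(c,None,fx=4,fy=4,interpolation=cv2.INTER_CUBIC); cv2.imwrite('pics/sidec.png',c)
E
```

```text
172 190 [574.4  62.    2.3]
300 188 [ 583.8 -198.8    3.2]
231 239 [476.9 -60.7  15. ]
145 200 [548.8 108.4  36.6]
137 246 [458.9 117.4  45.9]
325 190 [ 578.6 -247.7   18.2]
275 190 [ 578.1 -147.4    6.9]
150 285 [389.   79.8  93.6]
```

View pics/topc.png

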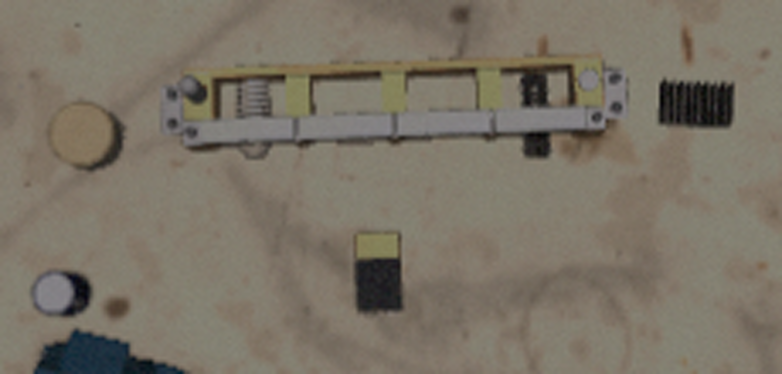

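View pics/sidec.png

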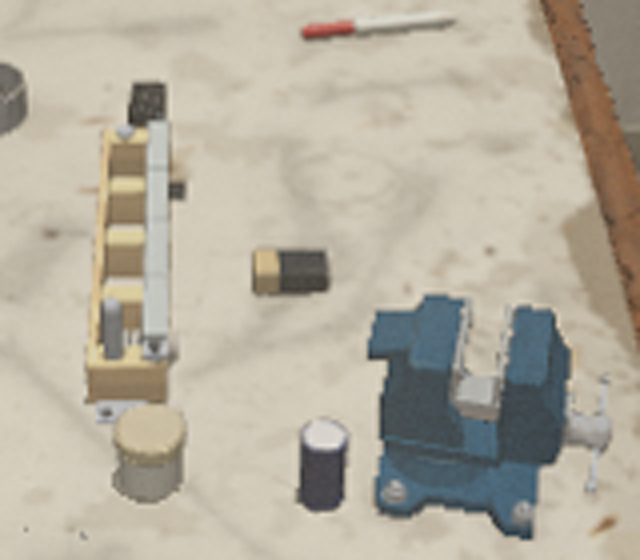

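```bash
cat > meas.py <<'E'
from h import *
import sys
def rect(m):
    r=cv2.minAreaRect(m.astype(np.float32)); return r
def rep(f):
    s=load(f); W=cloud(s); b,g,r=[s['img'][...,i].astype(int) for i in range(3)]
    x,y,z=W[...,0],W[...,1],W[...,2]
    m=(x>520)&(x<640)&(y>-220)&(y<90)&(z>39)&(z<48)
    P=W[m]; print('rail',m.sum(),rect(P[:,:2]),np.median(P[:,2]))
    # edges: midline fit per y bin
    m=(x>520)&(x<640)&(y>-220)&(y<90)&(z>50); print('post',m.sum(), W[m].mean(0) if m.any() else None, W[m][:,2].max() if m.any() else None)
    m=(x>440)&(x<540)&(y>-140)&(y<20)&(z>10)&(z<25)
    print('batt',m.sum(),rect(W[m][:,:2]),np.median(W[m][:,2]),W[m].min(0),W[m].max(0))
    m=(x>520)&(x<640)&(y>-230)&(y<90)&(z>24)&(z<34); print('ply',m.sum(),rect(W[m][:,:2]),np.median(W[m][:,2]))
for f in sys.argv[1:]: print(f); rep(f)
E
python3 meas.py top0 side0
python3 - <<'E'
from h import *
s=load('top0')
# crop->px : u=120+(cu+.5)/3.4-.5
def q(cu,cv,z): return px2w(s,120+(cu+.5)/3.4-.5,160+(cv+.5)/3.4-.5,z).round(1)
print('rail corners',q(184,124,43),q(184,146,43),q(604,107,43),q(604,130,43))
print('rail gaps',q(296,128,43),q(394,125,43),q(494,121,43))
print('batt top corners',q(356,233,18),q(400,233,18),q(402,311,18),q(357,311,18))
print('post top',q(187,82,71),'foot',q(198,95,30),'cap',q(588,79,34))
E
```

```text
top0
rail 782 ((559.732421875, -67.78158569335938), (237.1165008544922, 30.56156349182129), 88.38542938232422) 42.0283592002382
post 13474 [628.95444524 -72.22941692 602.9395998 ] 626.5311276782679
batt 319 ((475.15606689453125, -59.76948165893555), (47.56818771362305, 25.913246154785156), 1.3575310707092285) 16.171843998319954 [451.21448554 -73.19916303  10.78509037] [498.91281495 -46.36125216  20.93306004]
ply 841 ((575.2075805664062, -67.30789947509766), (46.286258697509766, 246.23016357421875), 3.3762989044189453) 28.146607293855148
side0
rail 324 ((557.4087524414062, -65.02043151855469), (239.95741271972656, 33.161590576171875), 87.7045669555664) 43.30427861964692
post 47 [573.50859252  50.01071938  63.0125948 ] 72.7710535478718
batt 171 ((472.9225769042969, -58.37283706665039), (48.179203033447266, 27.749624252319336), 2.597012519836426) 18.09881481744612 [449.35723078 -72.52585574  10.0791096 ] [497.31355862 -43.50735164  22.07220431]
ply 429 ((573.6299438476562, -64.53804779052734), (45.67675018310547, 242.94151306152344), 2.894228219985962) 29.585428287462655
rail corners [556.8  51.6  43. ] [544.1  51.   43. ] [ 571.6 -188.9   43. ] [ 558.2 -189.    43. ]
rail gaps [555.8 -12.4  43. ] [558.6 -68.4  43. ] [ 562.1 -125.7   43. ]
batt top corners [498.  -47.2  18. ] [498.4 -72.8  18. ] [453.3 -75.   18. ] [452.8 -48.9  18. ]
post top [576.8  46.5  71. ] foot [575.6  46.2  30. ] cap [ 589.1 -180.5   34. ]
```

```bash
python3 - <<'E'
from h import *
from scipy.spatial.transform import Rotation as Ro
print(Ro.from_rotvec(manip.observe()['ee_rot']).as_matrix().round(3))
for f in('top0','side0'):
    W=cloud(load(f)).reshape(-1,3); W=W[np.isfinite(W[:,0])&(W[:,2]<500)]
    x,y,z=W.T
    m=(z>5)&(x>330)&(x<450)&(y>-20)&(y<180); print('vise',W[m].min(0).round(),W[m].max(0).round())
    # path corridor
    a=np.array([195,619]);b=np.array([554,15]);t=(b-a)/np.hypot(*(b-a));d=W[:,:2]-a
    al=d@t;pe=abs(d@[-t[1],t[0]])
    for k in range(0,701,100):
        m=(al>=k)&(al<k+100)&(pe<150); print(k,m.sum(),z[m].max().round() if m.any() else None)
E
```

```text
[[-0.954  0.301 -0.001]
 [ 0.301  0.954 -0.002]
 [-0.    -0.002 -1.   ]]
vise [330.  43.   5.] [450. 136.  97.]
0 0 None
100 0 None
200 488 116.0
300 9035 128.0
400 7219 109.0
500 7607 97.0
600 7263 73.0
700 8188 500.0
vise [330.  64.   5.] [450. 153.  97.]
0 0 None
100 38 117.0
200 5089 149.0
300 5435 129.0
400 5509 94.0
500 6132 97.0
600 3903 73.0
700 5129 500.0
```

Request:
servo_tool([
  [[24,-40,0],[0,0,2.5]],
  [[48,-80,0],[0,0,5]],
  [[72,-121,0],[0,0,8]],
  [[96,-161,0],[0,0,10.5]],
  [[120,-201,0],[0,0,13]],
  [[143,-242,0],[0,0,16]],
  [[167,-282,0],[0,0,18.5]],
  [[191,-322,0],[0,0,21]],
], claw=1, grip_force=30)

```text
time_s: 0.95
eef_pos: [387.0, 295.2, 255.0]
ee_rot: [-0.098, 3.14, -0.003]
wrist_force: [0.5, 0.2, 0.2]
gripper_width: -0.3
```

Request:
servo_tool([
  [[24,-40,0],[0,0,0]],
  [[48,-80,0],[0,0,0]],
  [[72,-120,0],[0,0,0]],
  [[96,-160,-30],[0,0,0]],
  [[120,-200,-60],[0,0,0]],
  [[144,-240,-90],[0,0,0]],
  [[167,-280,-130],[0,0,0]],
  [[167,-280,-140],[0,0,0]],
])

```text
time_s: 1.75
eef_pos: [554.9, 11.0, 113.8]
ee_rot: [-0.092, 3.139, -0.007]
wrist_force: [0.5, 0.4, -0.0]
gripper_width: 0.3
```

```bash
python3 - <<'E'
from h import *
print(manip.observe()['eef_pos'],manip.observe()['ee_rot'],manip.observe()['wrist_force'])
s=snap('wrist','wrist1'); s=snap('top','top1'); 
E
```

```text
[554.91472229  10.95595136 113.79471136] [-0.09171052  3.13949655 -0.00673582] [ 0.52912477  0.41486488 -0.04598067]
```

View pics/wrist1.png

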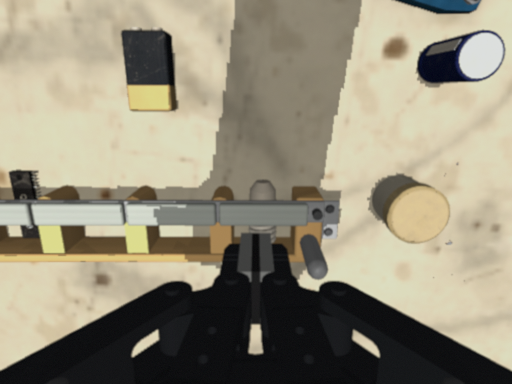

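View pics/top1.png

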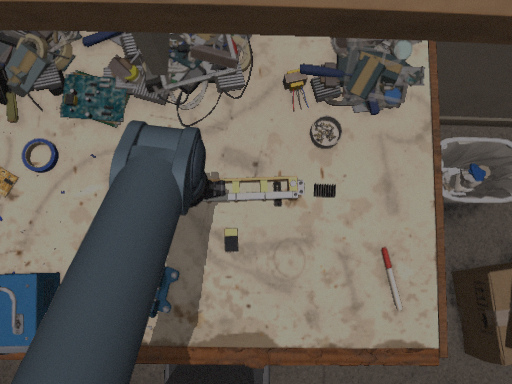

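```bash
python3 - <<'E'
from h import *
s=load('wrist1')
for u,v,z in [(217,202,43),(217,226,43),(124,202,43),(124,226,43),(31,202,43),(31,226,43),(306,226,43),(306,200,43),(318,272,71),(124,30,18),(170,33,18),(174,109,18),(128,110,18)]:
    print(u,v,z,px2w(s,u,v,z).round(1))
W=cloud(s); m=(W[...,2]>39)&(W[...,2]<47)&(W[...,0]>530)&(W[...,0]<575)&(W[...,1]<50)&(W[...,1]>-150)
P=W[m];print(np.median(P[:,2]),cv2.minAreaRect(P[:,:2].astype(np.float32)))
for a,b in((20,40),(-10,5),(-40,-20),(-65,-50),(-110,-90),(-150,-120)):
    q=P[(P[:,1]>a)&(P[:,1]<b)]; print(a,b,np.percentile(q[:,0],[3,50,97]),np.median(q[:,2]))
m=(W[...,2]>12)&(W[...,2]<23)&(W[...,0]>430)&(W[...,0]<510)&(W[...,1]<-20)&(W[...,1]>-100)
print(cv2.minAreaRect(W[m][:,:2].astype(np.float32)),np.median(W[m][:,2]))
E
```

```text
217 202 43 [549.8 -13.3  43. ]
217 226 43 [565.3 -12.9  43. ]
124 202 43 [553.1 -68.8  43. ]
124 226 43 [568.7 -69.6  43. ]
31 202 43 [ 556.4 -123.7   43. ]
31 226 43 [ 572.  -125.7   43. ]
306 226 43 [562.   41.5  43. ]
306 200 43 [545.3  39.7  43. ]
318 272 71 [576.8  45.5  71. ]
124 30 18 [455.8 -72.7  18. ]
170 33 18 [455.6 -46.   18. ]
174 109 18 [498.8 -44.3  18. ]
128 110 18 [501.2 -72.9  18. ]
43.49123769970541 ((560.1039428710938, -46.955284118652344), (194.20733642578125, 27.313047409057617), 89.2187728881836)
20 40 [548.10076015 554.08546326 561.2477175 ] 43.431660779141524
-10 5 [550.00732837 555.93530081 562.99502296] 43.414047633768995
-40 -20 [551.52926866 557.72174948 564.73620168] 43.4721839290041
-65 -50 [553.22469654 559.40879416 567.01657432] 43.60451391045305
-110 -90 [556.14242238 562.22494468 569.52745648] 43.6512297900633
-150 -120 [557.96770414 564.24839999 571.43081558] 43.4597390911023
((476.5204162597656, -60.65862274169922), (48.09273910522461, 27.57423973083496), 3.4932076930999756) 17.825130318061397
```

Request:
servo_tool([
  [[0,0,-15],[0,0,0]],
  [[0,0,-30],[0,0,0]],
  [[0,0,-39],[0,0,0]],
  [[0,0,-42],[0,0,0]],
  [[0,0,-44],[0,0,0]],
  [[0,0,-46],[0,0,0]],
  [[0,0,-47],[0,0,0]],
  [[0,0,-47],[0,0,0]],
])

```text
time_s: 2.65
eef_pos: [551.7, 11.0, 64.5]
ee_rot: [0.088, -3.133, 0.008]
wrist_force: [-1.6, 2.0, 3.5]
gripper_width: -0.1
```

```bash
python3 - <<'E'
from h import *
for i in range(3):
    o=manip.observe(); print(o['time_s'],o['eef_pos'],o['wrist_force'],o['joint_vel'].round(3))
s=snap('wrist','wrist2'); o=manip.observe(); print(o['time_s'],o['eef_pos'],o['wrist_force'])
E
```

```text
2.65 [551.73434412  11.03471961  64.51870555] [-1.58680172  1.96622953  3.51518571] [ 0.     0.001  0.001 -0.001  0.004 -0.001 -0.001]
2.65 [551.73434412  11.03471961  64.51870555] [-1.58680172  1.96622953  3.51518571] [ 0.     0.001  0.001 -0.001  0.004 -0.001 -0.001]
2.65 [551.73434412  11.03471961  64.51870555] [-1.58680172  1.96622953  3.51518571] [ 0.     0.001  0.001 -0.001  0.004 -0.001 -0.001]
2.7 [551.83897699  10.91944522  64.54204067] [-1.19433059  1.22540974  2.44685134]
```

View pics/wrist2.png

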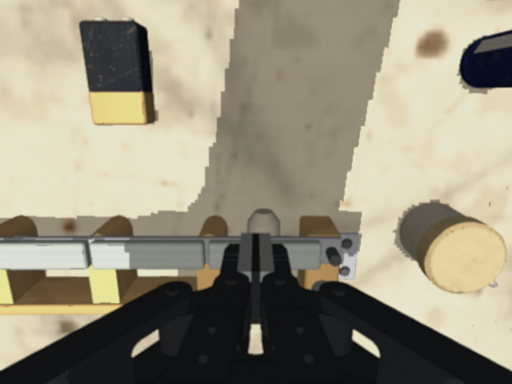

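Request:
servo_tool([
  [[3,-6,1.5],[0,0,0]],
  [[4,-14,1.5],[0,0,0]],
  [[4,-22,1.5],[0,0,0]],
  [[5,-30,1.5],[0,0,0]],
  [[5,-38,1.5],[0,0,0]],
  [[6,-45,1.5],[0,0,0]],
  [[6,-52,1.5],[0,0,0]],
  [[6,-52,1.5],[0,0,0]],
])

```text
time_s: 3.5
eef_pos: [557.9, -43.4, 66.1]
ee_rot: [0.085, -3.134, 0.011]
wrist_force: [-0.3, -1.2, 2.1]
gripper_width: -0.1
```

Request:
servo_tool([
  [[0,-7,-0.5],[0,0,0]],
  [[1,-15,-0.5],[0,0,0]],
  [[1,-23,-0.5],[0,0,0]],
  [[2,-31,-0.5],[0,0,0]],
  [[2,-38,-0.5],[0,0,0]],
  [[3,-44,-0.5],[0,0,0]],
  [[3,-50,-0.5],[0,0,0]],
  [[3,-50,-0.5],[0,0,0]],
])

```text
time_s: 4.3
eef_pos: [560.9, -95.2, 65.8]
ee_rot: [0.083, -3.134, 0.013]
wrist_force: [0.1, -1.6, 1.4]
gripper_width: 0.2
```

```bash
python3 - <<'E'
from h import *
s=snap('wrist','wrist3'); o=manip.observe(); print(o['time_s'],o['eef_pos'],o['wrist_force'])
W=cloud(s)
m=(W[...,2]>33)&(W[...,2]<47)&(W[...,0]>530)&(W[...,0]<590)&(W[...,1]<50)&(W[...,1]>-220)
P=W[m]
for a,b in((-10,5),(-40,-20),(-65,-50),(-150,-120),(-180,-150)):
    q=P[(P[:,1]>a)&(P[:,1]<b)]
    if len(q): print(a,b,np.percentile(q[:,0],[3,50,97]),np.median(q[:,2]))
E
```

```text
4.35 [560.92242413 -95.1920086   65.78302233] [ 0.45012286 -1.77948499  2.1790989 ]
-10 5 [550.18176967 555.21838751 563.33425369] 40.90583969514745
-40 -20 [551.69881726 556.95795017 564.85132624] 40.969766753761945
-65 -50 [553.41993646 558.59247136 566.69909374] 40.98278640339672
-150 -120 [557.32668702 562.96797259 571.07908505] 40.94076682029574
-180 -150 [559.26070503 564.97217018 586.56047603] 40.922771209568225
```

View pics/wrist3.png

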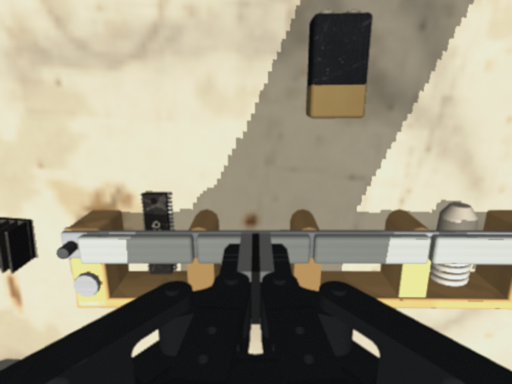

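Request:
servo_tool([
  [[0,0,25],[0,0,0]],
  [[0,0,50],[0,0,0]],
  [[-20,15,70],[0,0,0]],
  [[-50,40,70],[0,0,0]],
  [[-80,65,65],[0,0,0]],
  [[-87,75,40],[0,0,0]],
  [[-87,75,10],[0,0,0]],
  [[-87,75,0],[0,0,0]],
])

```text
time_s: 5.15
eef_pos: [470.7, -19.7, 63.2]
ee_rot: [0.086, -3.129, 0.015]
wrist_force: [-0.2, 0.1, -0.3]
gripper_width: -0.1
```

```bash
python3 - <<'E'
from h import *
from scipy.spatial.transform import Rotation as Ro
s=snap('wrist','wrist4'); o=manip.observe(); print(o['time_s'],o['eef_pos'],o['wrist_force']);print(Ro.from_rotvec(o['ee_rot']).as_matrix().round(3))
W=cloud(s)
m=(W[...,2]>12)&(W[...,2]<23)&(W[...,0]>430)&(W[...,0]<510)&(W[...,1]<-40)&(W[...,1]>-100)
print(cv2.minAreaRect(W[m][:,:2].astype(np.float32)),np.median(W[m][:,2]))
E
```

```text
5.2 [470.83007364 -20.33325776  62.85092725] [-0.23195471  0.06801272 -0.29489929]
[[-0.998 -0.054 -0.012]
 [-0.054  0.998 -0.011]
 [ 0.013 -0.01  -1.   ]]
((476.356201171875, -60.9395751953125), (49.32270812988281, 27.384164810180664), 3.912682294845581) 17.806035713832465
```

View pics/wrist4.png

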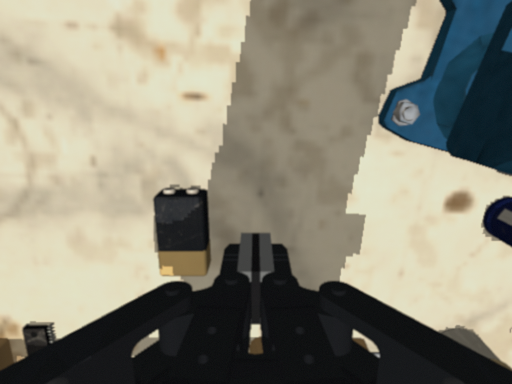

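Request:
servo_tool([
  [[2,0,-10],[0,0,0]],
  [[4,0,-22],[0,0,0]],
  [[4,0,-30],[0,0,0]],
  [[4,0,-33],[0,0,0]],
  [[4,-4,-33],[0,0,0]],
  [[4,-8,-33],[0,0,0]],
  [[4.5,-12,-33],[0,0,0]],
  [[4.5,-16,-33],[0,0,0]],
])

```text
time_s: 6.0
eef_pos: [475.8, -36.8, 30.3]
ee_rot: [0.084, -3.129, 0.016]
wrist_force: [0.2, 0.2, -0.0]
gripper_width: -0.4
```

Request:
servo_tool([
  [[0,-4,0],[0,0,0]],
  [[0.5,-8,0],[0,0,0]],
  [[0.5,-12,0],[0,0,0]],
  [[1,-16,0],[0,0,0]],
  [[1,-20,0],[0,0,0]],
  [[1,-24,0],[0,0,0]],
  [[1.5,-28,0],[0,0,0]],
  [[1.5,-28,0],[0,0,0]],
])

```text
time_s: 6.8
eef_pos: [477.4, -65.7, 30.4]
ee_rot: [0.082, -3.129, 0.016]
wrist_force: [0.3, -0.4, 0.0]
gripper_width: -0.3
```

```bash
python3 - <<'E'
from h import *
s=snap('wrist','wrist5'); o=manip.observe(); print(o['time_s'],o['eef_pos'],o['wrist_force'])
W=cloud(s)
m=(W[...,2]>12)&(W[...,2]<23)&(W[...,0]>430)&(W[...,0]<510)&(W[...,1]<-75)&(W[...,1]>-140)
print(cv2.minAreaRect(W[m][:,:2].astype(np.float32)),np.median(W[m][:,2]))
s=snap('top','top5')
E
```

```text
6.85 [477.35033877 -65.3380398   30.34229229] [ 0.55550831 -0.01764075  0.24143294]
((473.7126770019531, -91.04202270507812), (41.37953186035156, 32.1300163269043), 1.8284727334976196) 17.797673820432237
```

View pics/wrist5.png

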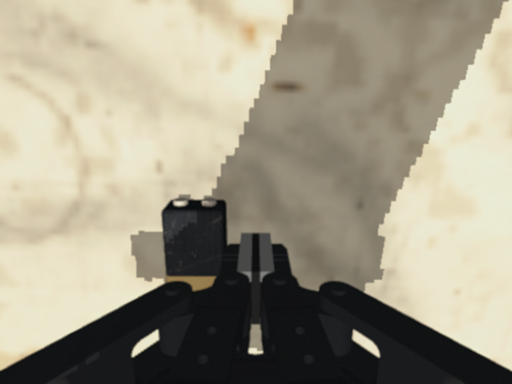

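Request:
servo_tool([
  [[0,-4,0],[0,0,0]],
  [[0.5,-8,0],[0,0,0]],
  [[0.5,-8,0],[0,0,0]],
  [[0.5,-4,0],[0,0,0]],
  [[0.5,10,0],[0,0,0]],
  [[0,10,30],[0,0,0]],
  [[-20,10,70],[0,0,0]],
  [[-60,10,70],[0,0,0]],
])

```text
time_s: 7.7
eef_pos: [424.7, -54.8, 105.1]
ee_rot: [-0.085, 3.137, -0.017]
wrist_force: [-0.2, -0.4, 1.5]
gripper_width: -0.1
```

```bash
python3 - <<'E'
from h import *
s=snap('wrist','wrist6'); o=manip.observe(); print(o['time_s'],o['eef_pos'],o['wrist_force'])
W=cloud(s)
m=(W[...,2]>12)&(W[...,2]<23)&(W[...,0]>440)&(W[...,0]<520)&(W[...,1]<-75)&(W[...,1]>-140)
print(cv2.minAreaRect(W[m][:,:2].astype(np.float32)),np.median(W[m][:,2]))
E
```

```text
7.75 [409.62715732 -54.8539819  100.11279362] [-7.13612573  0.63630638 -2.49012948]
((473.4528503417969, -101.78475952148438), (38.74399185180664, 27.182781219482422), 3.329397678375244) 17.797227224596366
```

View pics/wrist6.png

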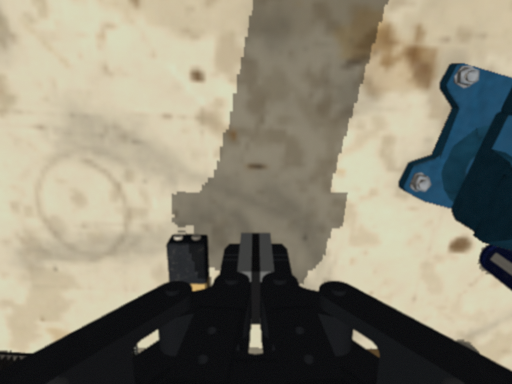

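Request:
servo_tool([
  [[8,-20,0],[0,0,0]],
  [[14,-40,-20],[0,0,0]],
  [[14,-50,-40],[0,0,0]],
  [[14,-50,-60],[0,0,0]],
  [[14,-50,-68],[0,0,0]],
  [[14,-50,-70],[0,0,0]],
  [[14,-50,-70],[0,0,0]],
])

```text
time_s: 8.45
eef_pos: [423.6, -104.5, 30.1]
ee_rot: [0.082, -3.122, 0.011]
wrist_force: [-0.5, -0.1, 0.8]
gripper_width: 0.0
```

```bash
python3 - <<'E'
from h import *
s=snap('wrist','wrist7'); o=manip.observe(); print(o['time_s'],o['eef_pos'],o['wrist_force'],o['ee_rot'])
s=snap('top','top7'); s=snap('side','side7')
E
python3 meas.py top7 side7 | grep batt
```

```text
8.5 [ 424.08896335 -104.51694663   30.52298523] [ 0.06537368 -0.16916339  0.32969548] [ 0.08180285 -3.12280856  0.01131389]
batt 64 ((491.4937744140625, -100.13251495361328), (15.994465827941895, 23.86883544921875), 1.0992364883422852) 16.096504466131325 [ 483.72577478 -112.17801054   12.13951357] [499.64412586 -88.04980073  20.95462338]
batt 154 ((474.3659362792969, -98.92047882080078), (46.79228973388672, 29.814956665039062), 0.9707227945327759) 17.538532264080168 [ 451.07639351 -113.69571243   10.10636159] [497.93854345 -83.79192573  21.31576978]
```

View pics/wrist7.png

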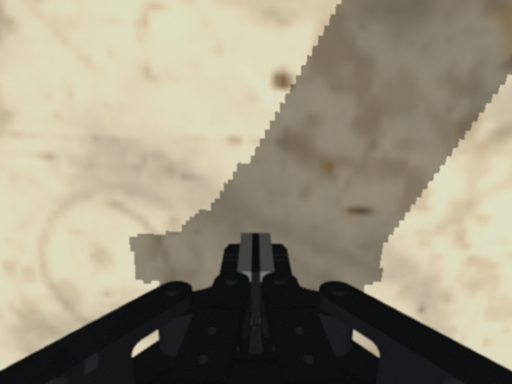

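View pics/top7.png

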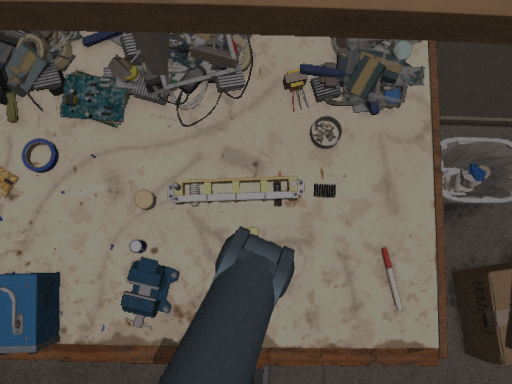

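Request:
servo_tool([
  [[6,0,0],[0,0,0]],
  [[12,0.5,0],[0,0,0]],
  [[17,1,0],[0,0,0]],
  [[22,1,0],[0,0,0]],
  [[27,1.5,0],[0,0,0]],
  [[32,2,0],[0,0,0]],
  [[37,2,0],[0,0,0]],
  [[42,2.5,0],[0,0,0]],
])

```text
time_s: 9.4
eef_pos: [466.8, -102.2, 30.8]
ee_rot: [0.081, -3.124, 0.012]
wrist_force: [-0.0, 0.1, -0.4]
gripper_width: 0.1
```

```bash
python3 - <<'E'
from h import *
s=snap('top','top8'); s=snap('side','side8'); o=manip.observe(); print(o['time_s'],o['eef_pos'],o['wrist_force'],o['ee_rot'])
s=load('side8'); c=s['img'][150:290,210:370]; c=cv2.resize(c,None,fx=4,fy=4,interpolation=cv2.INTER_CUBIC); cv2.imwrite('pics/side8c.png',c)
W=cloud(s);x,y,z=W[...,0],W[...,1],W[...,2]
m=(x>480)&(x<545)&(y>-140)&(y<-50)&(z>14)&(z<22);print(cv2.minAreaRect(W[m][:,:2].astype(np.float32)))
E
```

```text
9.5 [ 467.73768175 -102.04973239   30.99519767] [-0.12972637 -0.86346527 -0.8487426 ] [ 0.08244464 -3.12526069  0.01192572]
((501.32073974609375, -97.66119384765625), (40.46055221557617, 28.091291427612305), 4.6699347496032715)
```

View pics/side8c.png

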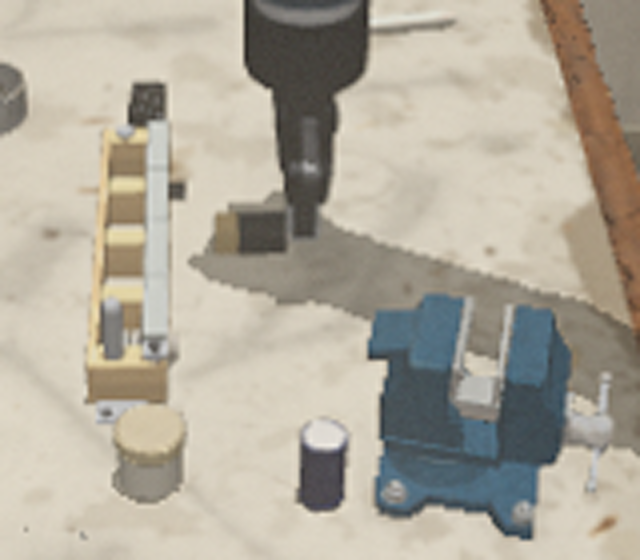

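Request:
servo_tool([
  [[5,0.5,0],[0,0,0]],
  [[10,0.5,0],[0,0,0]],
  [[15,1,0],[0,0,0]],
  [[20,1,0],[0,0,0]],
  [[25,1.5,0],[0,0,0]],
  [[30,1.5,0],[0,0,0]],
  [[35,2,0],[0,0,0]],
  [[40,2,0],[0,0,0]],
])

```text
time_s: 10.3
eef_pos: [508.0, -99.9, 31.0]
ee_rot: [0.083, -3.125, 0.012]
wrist_force: [-0.4, 0.2, 1.0]
gripper_width: 0.6
```

```bash
python3 - <<'E'
from h import *
s=snap('side','side9'); o=manip.observe(); print(o['time_s'],o['eef_pos'],o['wrist_force'],o['ee_rot'])
c=s['img'][150:290,210:370]; c=cv2.resize(c,None,fx=4,fy=4,interpolation=cv2.INTER_CUBIC); cv2.imwrite('pics/side9c.png',c)
s=snap('top','top9');c=s['img'][160:270,120:350]; c=cv2.resize(c,None,fx=3.4,fy=3.4,interpolation=cv2.INTER_CUBIC); cv2.imwrite('pics/top9c.png',c)
E
```

```text
10.35 [509.33938131 -99.95409368  31.18490807] [ 1.47863893  0.02484395 -0.18091945] [ 0.08320889 -3.12690418  0.01248712]
```

View pics/side9c.png

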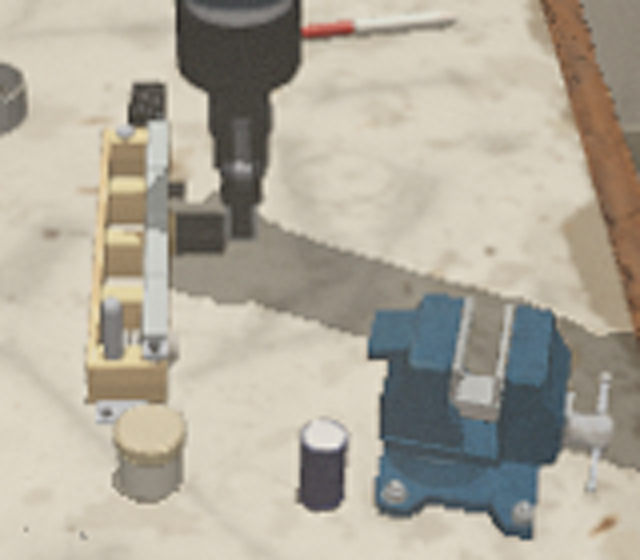

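View pics/top9c.png

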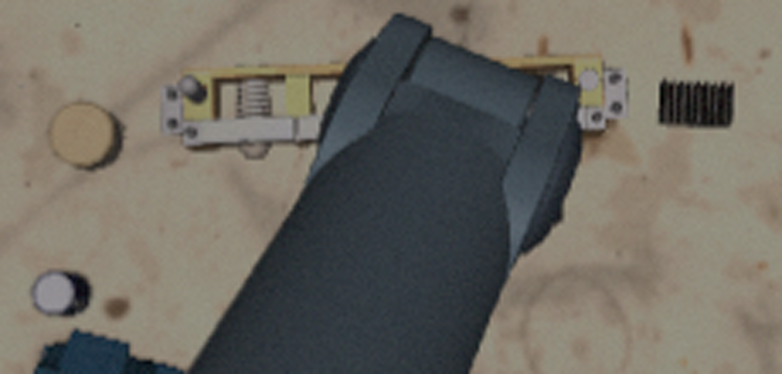

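Request:
servo_tool([
  [[5,0.5,0],[0,0,0]],
  [[10,0.5,0],[0,0,0]],
  [[14,1,0],[0,0,0]],
  [[17,1,0],[0,0,0]],
  [[19,1,0],[0,0,0]],
  [[21,1,0],[0,0,0]],
  [[23,1.5,0],[0,0,0]],
  [[23,1.5,0],[0,0,0]],
])

```text
time_s: 11.2
eef_pos: [532.4, -98.4, 31.2]
ee_rot: [0.083, -3.127, 0.013]
wrist_force: [-0.7, -0.9, 0.1]
gripper_width: 0.4
```

```bash
python3 - <<'E'
from h import *
s=snap('side','side10'); o=manip.observe(); print(o['time_s'],o['eef_pos'],o['wrist_force'],o['ee_rot'])
c=s['img'][150:290,210:370]; c=cv2.resize(c,None,fx=4,fy=4,interpolation=cv2.INTER_CUBIC); cv2.imwrite('pics/side10c.png',c)
E
```

```text
11.25 [532.25630054 -98.42101727  31.23205256] [-0.19833833  0.19480344 -0.16487574] [ 0.0833803  -3.12715866  0.01251409]
```

View pics/side10c.png

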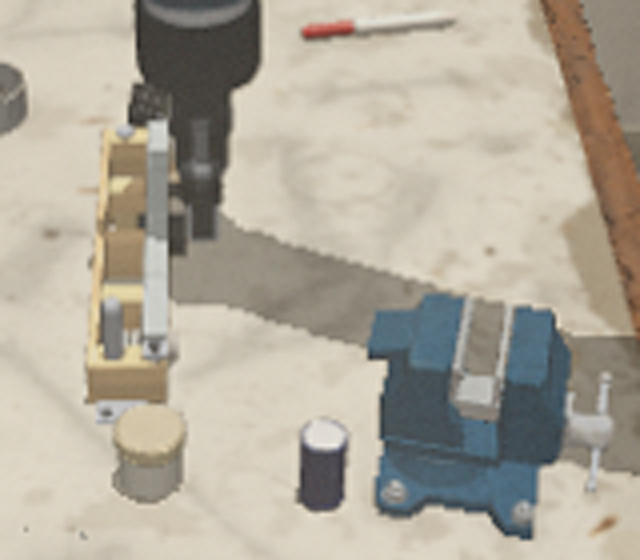

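Request:
servo_tool([
  [[1,0,0],[0,0,0]],
  [[2,0,0],[0,0,0]],
  [[3,0,0],[0,0,0]],
  [[3.5,0,0],[0,0,0]],
  [[3.5,0,0],[0,0,0]],
])

```text
time_s: 11.75
eef_pos: [535.9, -98.4, 31.2]
ee_rot: [0.083, -3.127, 0.013]
wrist_force: [0.2, 0.7, 0.4]
gripper_width: -0.1
```

Request:
servo_tool([
  [[1,0,0],[0,0,0]],
  [[2,0,0],[0,0,0]],
  [[2.5,0,0],[0,0,0]],
  [[2.5,0,0],[0,0,0]],
])

```text
time_s: 12.15
eef_pos: [537.2, -98.5, 31.0]
ee_rot: [0.083, -3.125, 0.012]
wrist_force: [-3.1, 0.7, 2.1]
gripper_width: 0.2
```

Request:
servo_tool([
  [[1,0,0],[0,0,0]],
  [[2,0,0],[0,0,0]],
  [[2.5,0,0],[0,0,0]],
  [[2.5,0,0],[0,0,0]],
])

```text
time_s: 12.55
eef_pos: [537.3, -98.6, 30.5]
ee_rot: [0.082, -3.12, 0.01]
wrist_force: [-6.6, 0.2, 4.9]
gripper_width: -0.2
```

Request:
servo_tool([
  [[-2,0,0],[0,0,0]],
  [[-12,0,0],[0,0,0]],
  [[-35,-2,0],[0,0,0]],
  [[-60,-2,30],[0,0,0]],
  [[-70,-2,70],[0,0,0]],
  [[-70,-2,100],[0,0,0]],
  [[-70,-2,110],[0,0,0]],
  [[-70,-2,110],[0,0,0]],
])

```text
time_s: 13.35
eef_pos: [469.2, -100.4, 142.3]
ee_rot: [0.083, -3.126, 0.01]
wrist_force: [0.3, -0.5, 0.3]
gripper_width: 0.2
```

```bash
python3 - <<'E'
from h import *
s=snap('wrist','wrist11'); snap('side','side11'); o=manip.observe(); print(o['time_s'],o['eef_pos'],o['wrist_force'],o['ee_rot'])
s2=load('side11');c=s2['img'][150:290,210:370]; c=cv2.resize(c,None,fx=4,fy=4,interpolation=cv2.INTER_CUBIC); cv2.imwrite('pics/side11c.png',c)
E
```

```text
13.45 [ 467.08135984 -100.14252003  139.92781025] [0.00992056 0.50537507 0.03982596] [ 0.08313348 -3.11943203  0.00990725]
```

View pics/wrist11.png

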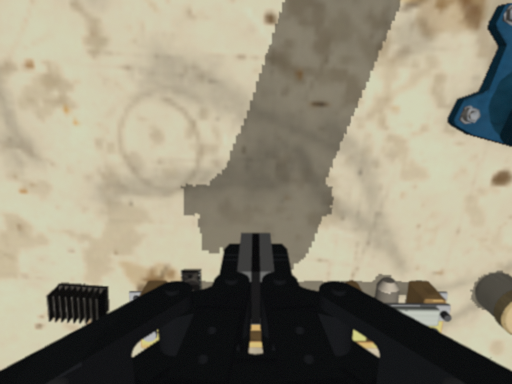

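View pics/side11c.png

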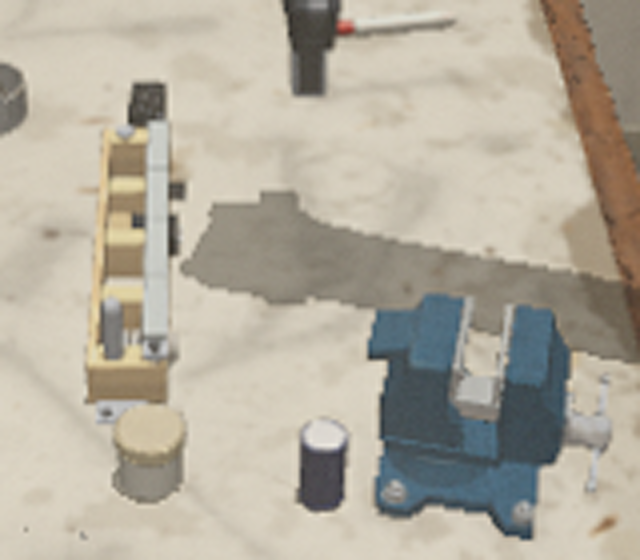

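Request:
servo_tool([
  [[0,40,20],[0,0,0]],
  [[0,80,40],[0,0,0]],
  [[0,120,60],[0,0,0]],
  [[0,160,60],[0,0,0]],
  [[0,200,60],[0,0,0]],
  [[0,240,60],[0,0,0]],
  [[0,280,60],[0,0,0]],
  [[0,320,60],[0,0,0]],
])

```text
time_s: 14.25
eef_pos: [465.8, 221.2, 197.6]
ee_rot: [0.084, -3.116, 0.013]
wrist_force: [0.2, 0.4, -0.4]
gripper_width: 0.4
```

```bash
python3 - <<'E'
from h import *
s=snap('top','top12'); c=s['img'][160:270,120:350]; c=cv2.resize(c,None,fx=3.4,fy=3.4,interpolation=cv2.INTER_CUBIC); cv2.imwrite('pics/top12c.png',c)
s=snap('top','top13');print(manip.observe()['time_s'])
W=cloud(s)
th=.059; X=np.array([np.cos(th),np.sin(th)]);Y=np.array([-X[1],X[0]])
d=W[...,:2]-np.array([572.7,-68]); rx=d@X; ry=d@Y; z=W[...,2]
# dark/tan strip between rail and back wall
m=(z>11)&(z<24)&(abs(ry+28)<21)&(rx>-45)&(rx<30); print(m.sum(),np.c_[rx[m],ry[m]].min(0),np.c_[rx[m],ry[m]].max(0))
print(np.c_[rx[m],ry[m],z[m]].round(1))
E
```

```text
14.35
236 [-28.75896154 -48.65408703] [19.84813158 -7.27261072]
[[ 19.5  -7.3  22.2]
 [ 19.7  -9.3  20.2]
 [ 19.4 -11.3  21.5]
 [ 19.3 -13.3  22.1]
 [ 19.4 -15.3  20.6]
 [ 19.5 -17.3  19.5]
 [ 19.  -19.3  22.1]
 [ 19.1 -21.3  21.4]
 [ 19.2 -23.3  20.1]
 [ 19.6 -25.3  17.1]
 [ 19.6 -27.3  16.8]
 [ 19.5 -29.4  16.8]
 [ 19.3 -31.4  17.8]
 [ 19.8 -33.4  13.9]
 [ 19.6 -35.4  14.8]
 [ 19.2 -37.4  17. ]
 [ 19.4 -39.5  15.2]
 [ 19.3 -41.5  15.5]
 [ 19.4 -43.5  14.5]
 [ 19.8 -45.7  11.1]
 [ 19.3 -47.6  13.8]
 [ 18.4 -15.2  14.4]
 [ 17.9 -17.2  17. ]
 [ 17.5 -19.2  18.8]
 [ 17.9 -21.2  16.1]
 [ 17.9 -23.3  15.8]
 [ 17.7 -25.3  16.4]
 [ 18.  -27.3  13.8]
 [ 18.2 -29.3  12.4]
 [ 17.9 -31.3  13.8]
 [ 17.1 -33.3  18.4]
 [ 17.5 -35.4  15. ]
 [ 17.1 -37.3  17.4]
 [ 17.5 -39.4  14.1]
 [ 16.4 -15.1  14. ]
 [ 15.9 -17.1  17. ]
 [ 16.  -19.1  15.7]
 [ 15.4 -21.1  19.1]
 [ 15.7 -23.2  16.9]
 [ 15.5 -25.2  17.3]
 [ 15.6 -27.2  16.4]
 [ 15.7 -29.2  15.5]
 [ 16.1 -31.3  12. ]
 [ 15.6 -33.3  15. ]
 [ 15.4 -35.3  15.9]
 [ 15.2 -37.3  16.5]
 [ 15.7 -39.4  13.1]
 [ 14.  -15.   16.3]
 [ 13.8 -17.1  17.5]
 [ 13.7
[... 3220 characters left out ...]
 15.1]
 [-22.9 -33.7  13.9]
 [-23.2 -35.7  15.3]
 [-23.2 -37.7  15.1]
 [-23.5 -39.7  16.8]
 [-24.6 -15.6  17.4]
 [-24.4 -17.6  14.4]
 [-24.6 -19.6  15.6]
 [-24.7 -21.6  15.5]
 [-25.  -23.6  17.7]
 [-24.8 -25.6  15. ]
 [-24.8 -27.6  14.4]
 [-25.2 -29.6  17.2]
 [-25.2 -31.6  16.7]
 [-25.2 -33.6  16.3]
 [-24.9 -35.7  13. ]
 [-25.5 -37.6  17.4]
 [-25.5 -39.6  16.7]
 [-26.7 -15.5  17.8]
 [-26.6 -17.5  16.1]
 [-26.7 -19.5  16.3]
 [-26.5 -21.5  14. ]
 [-26.9 -23.5  16.8]
 [-26.6 -25.6  13.5]
 [-27.  -27.5  16.6]
 [-26.5 -29.6  11.3]
 [-26.9 -31.6  13.7]
 [-27.1 -33.5  14.8]
 [-26.9 -35.6  12.8]
 [-26.8 -37.6  11.4]
 [-28.4 -21.5  13.3]
 [-28.7 -31.5  12.5]
 [-28.7 -33.5  11.8]
 [-28.8 -35.6  11.2]]
```

View pics/top12c.png

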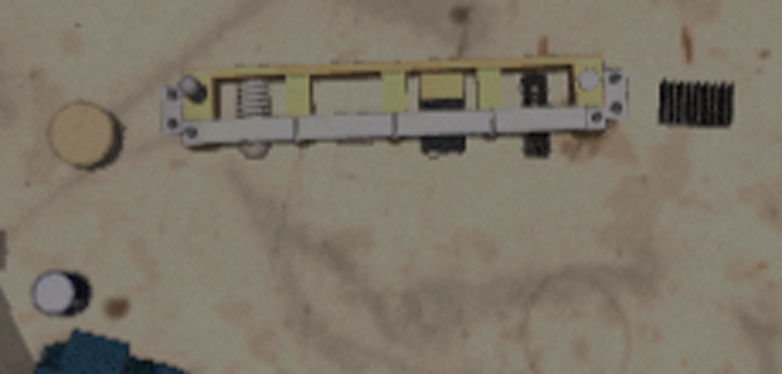

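```bash
python3 - <<'E'
from h import *
for f in ('top0','top13'):
    W=cloud(load(f)); x,y,z=W[...,0],W[...,1],W[...,2]
    m=(x>545)&(x<572)&(y>-185)&(y<40)&(z>36)&(z<48); print(f,'rail z',np.median(z[m]),m.sum())
d=cv2.absdiff(load('top0')['img'],load('top13')['img']).max(2)
print('diff heatsink,pot,cap', d[180:200,312:338].mean(), d[188:212,133:157].mean(), d[238:255,128:148].mean(), 'bg',d[250:290,220:260].mean())
print(manip.hand_in())
E
```

```text
top0 rail z 41.86386460343637 820
top13 rail z 41.72062656663084 812
diff heatsink,pot,cap 4.6826923076923075 3.423611111111111 3.7441176470588236 bg 4.53125
the job is handed in; nothing more can be done
None
```

I ran the shut fingertips along the rail over the first, second and third gaps from the post, which stands at the left end. Then I pushed the battery sideways and lengthwise into the third gap until it stopped against the back wall. I handed the job in at about 14.4 s; no verdict was reported.

- **Rail run:** the rail was pressed about 2.5 to 4 mm, with wrist readings of about 1.4 to 3.5 N upward. The camera showed the fingertips stopping over the middle of the third stretch, never over the fourth.
- **Battery:** the tool stopped moving with about 6.6 N of resistance. In the top view it spans rack x from about -29 to +20 mm, with its centre at y of about -28 mm. It looks flat and aligned with the gap.
- **Rail at the end:** it is back up, measuring 41.7 mm in the top camera against 41.9 mm at the start. That camera reads low; the wrist camera gave 43.5 mm.
- **Bystanders:** the heat sink, pot and capacitor showed no change in the top view beyond image noise.
- **Disagreement:** the side camera read about 2 to 4 mm off the wrist camera, so I relied on the wrist and top views. No check failed.

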